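Pack out the end gap of a sign

TASK

Three red blocks are screwed in a row on a dark sign board, and the row leaves one narrow gap at its left end, between the last block and the wooden end stop with a lip at its rear. Find by trial the thickest of the three loose wooden packers that will slide into that gap from the front, and push it fully home until it meets the lip. Leave the other two packers lying clear of the gap, and do not disturb the jar or the screwdriver.

Things in the scene. Friction and masses are not known exactly. Their poses are not given: they have to be found in the camera images.
- board: fixed dark wooden backing board, 340 mm (x) by 460 mm (y), 12 mm thick; origin on its underside, 30 mm to the left (+y) of the middle of the board's area; x points away from the robot roughly, z up; its top is 12 mm above the origin
- gap_corner (a point): front end of the end stop's inner face, on the board's top surface (12 mm above the table). Axes as the board's: x points into the gap, y left, into the stop: a bar 20 mm wide, 95 mm long, 30 mm high. The gap lies at y below 0, to the nearest red block, whose front face is at x = 0; front corners are rounded 4 mm. A packer fully home has its centre at x = 30 mm and sticks out 12 mm
- gap_lip (a point): front of the lip that closes the gap's rear, at the stop's inner face, 72 mm behind (+x) gap_corner, same axes; the lip is 15 mm wide (y from 0 to -15 mm), 30 mm high. The gap's width varies and is not given: exactly one packer goes in with about 1.5 mm of play, a thicker one does not go in, a thinner one goes in but is loose by 5 mm or more
- block_peak: red wooden sign block screwed to the board, its rear edge a pointed gable; 30 mm high, parallel sides 75 mm long; the three blocks differ in width (55 to 80 mm). Origin: underside, middle of the flat front face; x points to the shaped rear edge. One of three in a row; the one whose origin lies 55.5 mm to the right (-y) of gap_corner bounds the gap
- block_arch: red wooden sign block screwed to the board, its rear edge a round arch; 30 mm high, parallel sides 75 mm long; the three blocks differ in width (55 to 80 mm). Origin: underside, middle of the flat front face; x points to the shaped rear edge. One of three in a row; the one whose origin lies 55.5 mm to the right (-y) of gap_corner bounds the gap
- block_tower: red wooden sign block screwed to the board, its rear edge cut into three square teeth; 30 mm high, parallel sides 75 mm long; the three blocks differ in width (55 to 80 mm). Origin: underside, middle of the flat front face; x points to the shaped rear edge. One of three in a row; the one whose origin lies 55.5 mm to the right (-y) of gap_corner bounds the gap
- packer_thick: loose plain light wooden packer, a straight bar 84 mm long (x), 24 mm thick (y), 30 mm high (z), lying flat-bottomed on the board; origin at the centre of its underside; either end may go in first
- packer_middle: loose plain light wooden packer, a straight bar 84 mm long (x), 20 mm thick (y), 30 mm high (z), lying flat-bottomed on the board; origin at the centre of its underside; either end may go in first
- packer_thin: loose plain light wooden packer, a straight bar 84 mm long (x), 16 mm thick (y), 30 mm high (z), lying flat-bottomed on the board; origin at the centre of its underside; either end may go in first
- jar: bystander: glass jar with steel lid, 64 mm across, 75 mm high, standing on the table left of the board
- screwdriver: bystander: screwdriver lying on the table right of the board
Not all that is in view belongs to the job. What is shaped like the packer_middle but purple is not meant. What is shaped like the packer_thick but purple is not meant.

How it is judged:
At the end, for the whole second after the job is handed in: the thickest packer that fits the gap stands in it flat on the board, home against the lip (within about 4 mm) and square to the board (within 0.06 rad); the centres of the other two packers are more than 50 mm from gap_corner; all three packers at rest (((y of block_peak in the frame of gap_corner above -0.08 m and x of packer_thick in the frame of gap_corner between 0.025 and 0.034 m and y of packer_thick in the frame of gap_corner between -0.024 and 0 m and angle between the x axis of packer_thick and the x axis of board, either way round below 0.06 rad and angle between packer_thick's own z axis and vertical below 0.08 rad and z of packer_thick in the frame of gap_corner below 0.004 m and horizontal distance between each of packer_middle, packer_thin and gap_corner above 0.05 m) or (y of block_arch in the frame of gap_corner above -0.08 m and x of packer_middle in the frame of gap_corner between 0.025 and 0.034 m and y of packer_middle in the frame of gap_corner between -0.024 and 0 m and angle between the x axis of packer_middle and the x axis of board, either way round below 0.06 rad and angle between packer_middle's own z axis and vertical below 0.08 rad and z of packer_middle in the frame of gap_corner below 0.004 m and horizontal distance between each of packer_thick, packer_thin and gap_corner above 0.05 m) or (y of block_tower in the frame of gap_corner above -0.08 m and x of packer_thin in the frame of gap_corner between 0.025 and 0.034 m and y of packer_thin in the frame of gap_corner between -0.024 and 0 m and angle between the x axis of packer_thin and the x axis of board, either way round below 0.06 rad and angle between packer_thin's own z axis and vertical below 0.08 rad and z of packer_thin in the frame of gap_corner below 0.004 m and horizontal distance between each of packer_thick, packer_middle and gap_corner above 0.05 m)) and linear speed of each of packer_thick, packer_middle, packer_thin below 0.01 m/s); the robot touches nothing.
It fails at once if the jar is shifted by more than 30 mm (distance of jar from where it was at the start of the episode above 0.03 m).
It fails at once if the screwdriver is shifted by more than 30 mm (distance of screwdriver from where it was at the start of the episode above 0.03 m).
It also fails if it takes over 72 s, if anything falls off the work surface, if the arm or the gripper's body presses on something with over 40 N, if the wrist force passes 120 N, or if a joint passes its speed limit or range.

ROBOT

A 7-joint arm with a two-finger parallel gripper is mounted at the origin on the work surface. World frame = base frame: x ahead of the robot, y to its left, z up, the work surface at z = 0. Lengths are in m, angles in rad, forces in N, time in s.
With the tool pointing down it reaches from about 0.4 to 0.85 m from the base axis. Payload 10.4 kg.
Tool frame: the origin (TCP) lies between the finger pads; the fingertips stand 22 mm ahead of it and the grasp point (between the pads) lies 3 mm ahead of it; z points along the fingers, y is the line along which they close (so a half turn about z gives the same grasp; the last joint's range is limited). The gripper opens to 85 mm and grips with 20 to 120 N. Pads are 22 mm wide; open, the fingers measure 114 mm over their backs; the gripper's body (76 mm by 85 mm) begins 54 mm behind the grasp point. The pads swing forward as they close: fully open they stand 13 mm farther back than shut.
Start: joints at [-1.281, 0.332, -0.065, 1.46, 0.022, 1.35, -0.088], TCP at [0.192, 0.595, 0.253] pointing down, gripper open.
Joint ranges: [-2.6, 2.6], [-0.5, 2.12], [-1.47, 1.34], [0.16, 2.42], [-1.27, 4.41], [0.06, 2.06], [-2.6, 2.6]. Speed limits (rad/s): [2.22, 2.22, 2.79, 2.79, 3.14, 3.14, 3.14].

INTERFACE

Orientations are given as a unit quaternion [x, y, z, w].
In Python, from workcell import manip, camera, ticket, boxes_of, outline_of gives the robot as it stands.
- The arm moves only by the tool carry_out, never from a script. Its argument "deltas" is a list of rows, each a list of 5 numbers: the shift along the tool's x, y, z as a fraction of full scale, then the turn about the tool's z as a fraction of full scale, then the opening, from -1 (shut) to 1 (fully open), so that 0 is half open. In form: [[tx, ty, tz, spin, gripper], ...]. A call has 1 to 20 rows; each row is the pose to reach, as a shift and turn from the pose commanded when the call began, along the tool's axes at that moment; what a row does not reach only later rows make up. Full scale, the value 1, is 150 mm for a shift and 30 degrees for a turn. A row lasts 1/8 s, in which the tool goes at most 62.5 mm and 10.7 degrees, less where a joint would pass 70% of its speed; a pose out of reach is approached as far as the arm can. A call with a number of a shift or a turn outside -1 to 1 is refused whole. A call with a gripper value outside its range is refused whole. The fingers move at their own pace and stop on an object; "force" is the grip in N (left out, the last holds). Time passes only in rows, so rows that repeat a pose let the fingers close. It gives the time, the measured TCP pose, the force, the opening and the grip force at its end, in the units of the state.
- manip.get_obs(): the state, without advancing time (a new reading comes with each control period).
- camera(name): name is "side" or "top" or "wrist"; returns a dict with "img" (480x640x3 uint8, red, green, blue), "depth" (480x640 float32, m along the optical axis (not along the pixel's ray), 0 where there is no reading), "vertical_fov" (degrees; the focal length in pixels is half the picture's height over the tangent of half this angle, whatever the lens; pixels are square), "cx", "cy" (the principal point, pixels), "R" (3x3) and "t" (3): a world point X has camera coordinates R X + t. Camera axes: x right, y down, z forward; pixel columns grow to the right and rows downward; lengths in m; the calibration is good to about 2 mm. A picture is of the moment at which its call begins.
- ticket.hand_in(): hands the job in; it is judged then, once.
Trained networks look in a picture, given as the dict that the camera call returned (one of the last four; its "shot" number tells which), for a name from the list of things; names that differ only in an ending like _2 or _b are one class to them, and where a whole thing is asked for, a point or a joint stands for the part that bears it (a point fixed in the world has none). Each returns a list of dicts, best first, with "conf" (0 to 1); they miss things now and then, are a little off and sometimes report something else, mostly with a low value. They report only what shows in the picture. A call takes as long as a camera call. They do not tell look-alikes from the thing itself.
- boxes_of(query, picture): "position" ([x, y, z] in m, in world coordinates, good to about 4 mm: the middle of the surface that is visible of it).
- outline_of(query, picture): "region" (480x640 bool, what is visible of it).
The state is a dict: "clock": time; "joint_pos": joint angles; "joint_velocities": joint speeds; "tau": joint torques, N m; "position": TCP position; "ee_rot": TCP orientation; "ft_force": force on the tool from outside, world axes, zero at the start; "torque": the same for the moment, N m; "grip_width": opening from 0.0 (shut) to 1.0 (fully open); "grasp_force": force on a finger pad.
Only numpy, scipy, OpenCV 4.12 (cv2) and the standard library are available. Lean on these libraries where they do the work, as an engineer would, in place of code of your own. Each camera call takes 0.05 s, during which the arm holds its last target. There are 200 camera calls.

## Working session

There is one attempt and no reset: what is moved stays moved. The work goes in short steps, Python scripts to look and compute and a tool call to move; the robot and the scene stay as the last step left them, time stands still between calls to the robot, and variables do not carry over. Pictures are saved under pics/ and viewed, at most 10 in all, crops included, and the job is handed in when it is done.

Besides the shell and the picture viewer there is one more tool, called by a JSON object that holds its "name" and its "arguments", one argument or row to a line. carry_out: Moves the arm, as the interface text tells. Its arguments: {"type":"object","properties":{"deltas":{"type":"array","items":{"type":"array","items":{"type":"number"}}},"force":{"type":"number"}},"required":["deltas"]}

```bash
mkdir -p pics; cat > h.py <<'E'
import numpy as np, cv2
from workcell import manip, camera, ticket, boxes_of, outline_of
def K(c): 
    f=240/np.tan(np.radians(c["vertical_fov"])/2); return f
def world(c,u,v,d=None):
    f=K(c); d=c["depth"][int(v),int(u)] if d is None else d
    p=np.array([(u-c["cx"])/f*d,(v-c["cy"])/f*d,d]); return np.array(c["R"]).T@(p-np.array(c["t"]))
def cloud(c):
    f=K(c); v,u=np.mgrid[0:480,0:640]; d=c["depth"]
    p=np.stack([(u-c["cx"])/f*d,(v-c["cy"])/f*d,d],-1)
    return (p-np.array(c["t"]))@np.array(c["R"])
def planeray(c,u,v,z):
    f=K(c); R=np.array(c["R"]); o=-R.T@np.array(c["t"]); r=R.T@np.array([(u-c["cx"])/f,(v-c["cy"])/f,1]); return o+r*(z-o[2])/r[2]
def save(c,n): cv2.imwrite(f"pics/{n}.png",c["img"][:,:,::-1])
E
python3 - <<'E'
from h import *
c=camera("top"); save(c,"top0"); print(c["vertical_fov"],c["cx"],c["cy"],np.array(c["R"]).round(3),c["t"])
P=cloud(c)
for q in ["board","block_peak","block_arch","block_tower","packer_thick","packer_middle","packer_thin","gap_corner","gap_lip","jar","screwdriver"]:
    b=boxes_of(q,c)
    print(q,[(np.round(x["position"],3).tolist(),round(x["conf"],2)) for x in b[:5]])
print(manip.get_obs())
E
```

```text
51.70891609120956 315.6021915990437 241.37995188631763 [[ 0.1   -0.995 -0.003]
 [-0.972 -0.097 -0.214]
 [ 0.212  0.024 -0.977]] [-0.05281161  0.47209025  1.01510582]
board [([0.538, -0.02, 0.014], 0.94)]
block_peak [([0.618, -0.068, 0.042], 0.87)]
block_arch [([0.616, -0.189, 0.039], 0.59)]
block_tower [([0.631, 0.061, 0.044], 0.79)]
packer_thick [([0.458, -0.063, 0.046], 0.77), ([0.269, -0.209, 0.03], 0.76)]
packer_middle [([0.45, -0.175, 0.041], 0.7), ([0.54, -0.023, 0.014], 0.68), ([0.556, -0.354, 0.027], 0.61)]
packer_thin [([0.473, 0.046, 0.042], 0.86)]
gap_corner [([0.536, -0.019, 0.013], 0.67)]
gap_lip [([0.537, -0.022, 0.014], 0.7)]
jar [([0.566, 0.414, 0.074], 0.6)]
screwdriver [([0.347, -0.45, 0.02], 0.8)]
{'clock': 0.6, 'joint_pos': array([-1.28059908,  0.33218065, -0.06471833,  1.46011801,  0.02158903,
        1.34987324, -0.0884829 ]), 'joint_velocities': array([-9.37850526e-06, -2.46159574e-03,  1.56787993e-03, -3.67330516e-04,
       -2.54509134e-04, -1.14086787e-03,  3.20170259e-04]), 'tau': array([-1.28789170e-04, -6.24966860e+01,  4.89354157e-02, -3.91695464e+01,
        1.64552859e-02,  1.92877524e-03, -1.74637000e-05]), 'position': array([0.192301  , 0.59470112, 0.25334105]), 'ee_rot': array([ 1.55744197e-01,  9.87797419e-01,  5.88881620e-05, -9.53980839e-06]), 'ft_force': array([ 0.51265137,  0.87239248, -0.9305269 ]), 'torque': array([ 0.04586752,  0.0130082 , -0.01107748]), 'grasp_force': 0.0, 'grip_width': 0.9961453817614255}
```

View pics/top0.png

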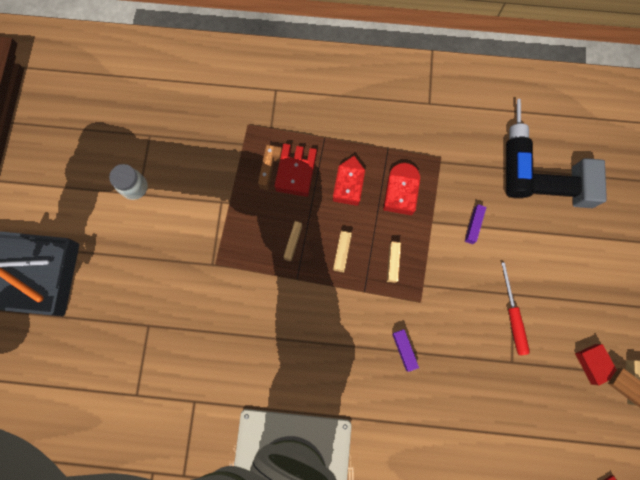

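The tower block (295,168) stands next to the end stop (268,165), so it bounds the gap. The three packers lie in front, at (292,241), (342,249) and (394,262). The purple bars are decoys. Next I'll measure the poses roughly.

```bash
cat >> h.py <<'E'
def rect(P,m):
    q=P[m][:,:2].astype(np.float32); (cx,cy),(w,h),a=cv2.minAreaRect(q*1000)
    if w<h: a+=90; w,h=h,w
    a=(a+90)%180-90
    return np.round([cx,cy,w,h,a],1), len(q)
def comps(c,zlo,zhi,minn=30):
    P=cloud(c); m=((P[...,2]>zlo)&(P[...,2]<zhi)&(c["depth"]>0)&(np.abs(P[...,1])<.3)&(P[...,0]>.35)&(P[...,0]<.8)).astype(np.uint8)
    n,l,s,_=cv2.connectedComponentsWithStats(m,connectivity=4)
    for i in range(1,n):
        if s[i,4]>=minn: print(rect(P,l==i),"rgb",c["img"][l==i].mean(0).round(),"z",np.median(P[l==i][:,2]).round(4))
E
python3 - <<'E'
from h import *
c=camera("top")
print("tops"); comps(c,.034,.055)
print("board"); comps(c,.006,.02,200)
o=outline_of("board",c); P=cloud(c)
if o: print(rect(P,o[0]["region"]&(c["depth"]>0)&(P[...,2]<.03)))
E
```

```text
tops
(array([642.4,  76.4, 114.1, 107.6,  85.3]), 1831) rgb [124.  44.  34.] z 0.0413
(array([629.3, -66.3, 104.8,  59.9,  -4.7]), 1053) rgb [214.  54.  49.] z 0.0412
(array([ 622.2, -186.2,  111.7,   68.5,   -5.2]), 1360) rgb [215.  54.  50.] z 0.0414
(array([476. ,  45.7,  85.3,  16.5, -10.9]), 289) rgb [127. 101.  68.] z 0.0412
(array([463.6, -64.5,  84.7,  23.6,  -5.9]), 425) rgb [227. 193. 134.] z 0.0413
(array([ 451. , -177.7,   84.6,   20.6,   -1.1]), 375) rgb [237. 211. 149.] z 0.0411
board
(array([561.2, -29.7, 463.2, 343.1,  85. ]), 23554) rgb [82. 49. 33.] z 0.0114
(array([563.5, -29.9, 467.3, 349.5,  85.5]), 23519)
```

Matching 20 mm + gap + W to the measured 114 mm across, with 55.5 mm = gap + W/2, gives W ≈ 77 mm and a gap of about 17.5 mm. That points to the thin packer, which lies at (0.476, 0.046). I'll move over it and check from close up.

{"name": "carry_out", "arguments": {
  "deltas": [
    [-0.3, -0.3, 0, 0, 1],
    [-0.65, -0.65, 0, 0, 1],
    [-0.97, -0.97, 0, 0, 1],
    [-0.97, -0.97, 0, 0, 1]
  ]
}}

```text
clock: 1.2
position: [0.2883, 0.4083, 0.2538]
ee_rot: [0.158, 0.987, 0.0, 0.0]
ft_force: [-0.0, 1.5, 0.5]
grip_width: 0.999
grasp_force: 0.0
```

{"name": "carry_out", "arguments": {
  "deltas": [
    [-0.35, -0.35, 0, 0, 1],
    [-0.7, -0.7, 0, 0, 1],
    [-0.97, -0.97, 0, 0, 1],
    [-0.97, -0.97, 0, 0, 1]
  ]
}}

```text
clock: 1.7
position: [0.3812, 0.2254, 0.2537]
ee_rot: [0.158, 0.987, 0.0, 0.0]
ft_force: [-0.0, 1.2, -0.1]
grip_width: 1.004
grasp_force: 0.0
```

{"name": "carry_out", "arguments": {
  "deltas": [
    [-0.35, -0.35, 0, -0.1, 1],
    [-0.7, -0.7, 0, -0.23, 1],
    [-0.97, -0.97, 0, -0.23, 1],
    [-0.97, -0.97, 0, -0.23, 1],
    [-0.97, -0.97, 0, -0.23, 1],
    [-0.97, -0.97, 0, -0.23, 1]
  ]
}}

```text
clock: 2.45
position: [0.473, 0.0467, 0.2532]
ee_rot: [0.095, 0.995, 0.0, -0.0]
ft_force: [-1.1, 0.9, 0.1]
grip_width: 1.006
grasp_force: 0.0
```

```bash
python3 - <<'E'
from h import *
c=camera("wrist"); save(c,"w0"); comps(c,.034,.055,100)
s=manip.get_obs(); print(s["clock"],s["position"],s["ee_rot"],s["ft_force"])
E
```

```text
(array([478.8,  47.1,  84. ,  15.8, -10.7]), 1944) rgb [254. 246. 202.] z 0.0406
(array([466. , -63.1,  84.1,  24.9,  -5.9]), 3135) rgb [189. 154. 114.] z 0.0405
(array([ 4.536e+02, -1.764e+02,  8.390e+01,  2.220e+01, -4.000e-01]), 2804) rgb [245. 237. 201.] z 0.0403
(array([643.5, 116.6,  96. ,  35.6,  -4.9]), 2195) rgb [228. 172. 119.] z 0.0406
(array([643.8,  58.4, 107. ,  76.1,  -4.8]), 7394) rgb [229.  75.  71.] z 0.0406
(array([632. , -65.4, 104.9,  60.5,  -4.8]), 5442) rgb [157.  49.  46.] z 0.0405
(array([ 594. , -183. ,   69.2,   49.3,   85.8]), 2200) rgb [245.  83.  78.] z 0.0404
2.5 [0.472947   0.04675052 0.25325754] [ 9.47685770e-02  9.95499316e-01  1.32351158e-04 -1.02611174e-04] [ 0.98276251  0.42037776 -0.27242596]
```

View pics/w0.png

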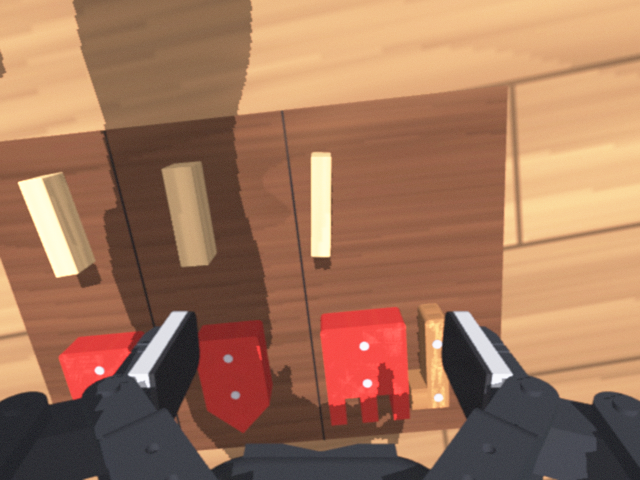

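The close view shows tower W = 76.1 mm, so the gap is 17.5 mm and the thin packer is confirmed. It lies at (320,205) in the picture, and the gap is between the tower (365,360) and the stop (432,360). I'll grip the thin packer 28 mm behind its centre.

{"name": "carry_out", "arguments": {
  "deltas": [
    [0.15, 0.01, 0.3, 0, 1],
    [0.15, 0.01, 0.6, 0, 1],
    [0.15, 0.01, 0.9, 0, 1],
    [0.15, 0.01, 0.9, 0, 1]
  ],
  "force": 30
}}

```text
clock: 3.0
position: [0.4492, 0.0514, 0.1162]
ee_rot: [0.095, 0.995, -0.001, -0.003]
ft_force: [0.1, -0.2, 1.6]
grip_width: 1.002
grasp_force: 0.0
```

{"name": "carry_out", "arguments": {
  "deltas": [
    [0, 0, 0.25, 0, 0.5],
    [0, 0, 0.45, 0, 0],
    [0, 0, 0.54, 0, 0],
    [0, 0, 0.54, 0, 0],
    [0, 0, 0.54, 0, -0.3],
    [0, 0, 0.54, 0, -0.8],
    [0, 0, 0.54, 0, -0.8],
    [0, 0, 0.54, 0, -0.8],
    [0, 0, 0.54, 0, -0.8],
    [0, 0, 0.54, 0, -0.8]
  ],
  "force": 30
}}

```text
clock: 4.25
position: [0.4523, 0.0512, 0.0385]
ee_rot: [0.096, 0.995, 0.001, 0.001]
ft_force: [-0.4, 0.3, 6.7]
grip_width: 0.182
grasp_force: 29.4
```

{"name": "carry_out", "arguments": {
  "deltas": [
    [0, 0, -0.04, 0, -0.8],
    [-0.1, 0.15, -0.04, -0.1, -0.8],
    [-0.23, 0.35, -0.04, -0.2, -0.8],
    [-0.346, 0.507, -0.04, -0.207, -0.8],
    [-0.346, 0.507, -0.04, -0.207, -0.8],
    [-0.346, 0.507, -0.04, -0.207, -0.8]
  ]
}}

```text
clock: 5.0
position: [0.5165, 0.1149, 0.0434]
ee_rot: [0.042, 0.999, -0.0, -0.0]
ft_force: [-0.7, -1.2, 0.1]
grip_width: 0.181
grasp_force: 29.4
```

```bash
python3 - <<'E'
from h import *
for n in ["wrist","top"]:
    c=camera(n); save(c,"a_"+n); print(n); comps(c,.032,.056,60)
s=manip.get_obs(); print(s["clock"],s["position"],s["ee_rot"],s["ft_force"])
E
```

```text
wrist
(array([527.3, 119.7,  55.7,  41.3,  12. ]), 10377) rgb [214. 203. 173.] z 0.0454
top
(array([641.5,  67.7, 106.9,  96.9,  -4.4]), 1471) rgb [99. 25. 23.] z 0.0413
(array([629.6, -66.4, 105.2,  59.9,  -4.9]), 1055) rgb [196.  49.  46.] z 0.0412
(array([ 621.4, -186.1,  109.1,   68.6,   -4.9]), 1373) rgb [216.  54.  50.] z 0.0413
(array([463.2, -64.5,  84.7,  23.7,  -5.9]), 427) rgb [199. 167. 114.] z 0.0413
(array([ 4.509e+02, -1.778e+02,  8.410e+01,  2.050e+01, -4.000e-01]), 379) rgb [237. 211. 149.] z 0.0413
5.1 [0.51645806 0.11471958 0.04342707] [ 4.25320599e-02  9.99095084e-01 -4.38736015e-05 -1.89174820e-04] [ 0.9259729  -0.3203146  -0.22631307]
```

View pics/a_wrist.png

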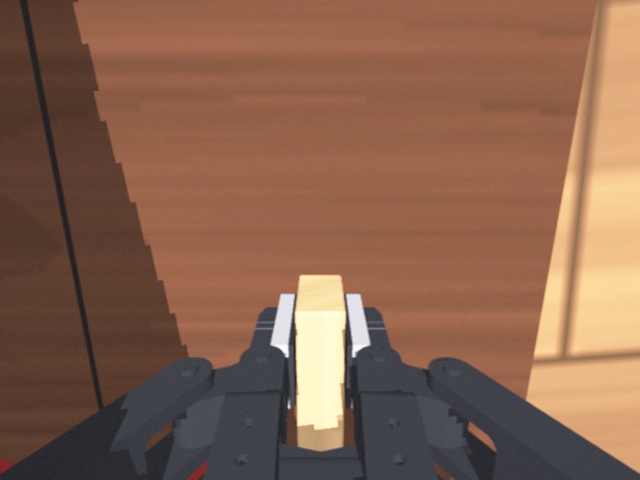

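The packer (320,370) is held straight between the pads and lifted by about 5 mm, but the gap is hidden from the wrist camera. I'll measure the packer's lateral bias in the wrist view and look at the gap from the side.

```bash
python3 - <<'E'
from h import *
c=camera("wrist"); P=cloud(c); a=np.radians(-4.8); X=np.array([np.cos(a),np.sin(a)]); Y=np.array([-X[1],X[0]]); o=np.array([.5951,.1182])
g=np.stack([(P[...,:2]-o)@X,(P[...,:2]-o)@Y],-1)*1000
im=c["img"].astype(int)
for r in (312,320,330,345,360,380,400):
    m=(im[r,:,0]>200)&(im[r,:,2]>130)&(im[r,:,0]-im[r,:,2]>15)&(np.abs(np.arange(640)-320)<35)
    u=np.where(m)[0]; print(r,u.min(),u.max(),g[r,u[2]].round(1),g[r,u[-3]].round(1),P[r,u[len(u)//2],2].round(4))
s=manip.get_obs()["position"][:2]-o; print("tcp",s@X*1000,s@Y*1000)
c=camera("side"); save(c,"s0"); print(np.array(c["R"]).round(2))
t=camera("top"); k=t["img"][110:220,220:340]; cv2.imwrite("pics/tc.png",cv2.resize(k[:,:,::-1],None,fx=5,fy=5,interpolation=cv2.INTER_CUBIC))
E
```

```text
312 295 345 [-92.7 -16.2] [-92.9  -1.9] 0.0455
320 295 345 [-89.1 -16.3] [-155.3   -8.9] 0.0459
330 296 342 [-86.7 -15.9] [-87.2  -2.8] 0.0457
345 296 343 [-81.3 -16. ] [-81.3  -2.3] 0.0459
360 297 343 [-75.8 -15.8] [-75.1  -2.2] 0.046
380 298 340 [-67.4 -15.7] [-67.6  -3.1] 0.046
400 297 341 [-60.  -16.1] [-60.   -2.7] 0.0451
tcp -78.04069243876347 -9.947478337195635
[[ 0.74 -0.67  0.01]
 [-0.38 -0.43 -0.82]
 [ 0.55  0.61 -0.57]]
```

View pics/s0.png

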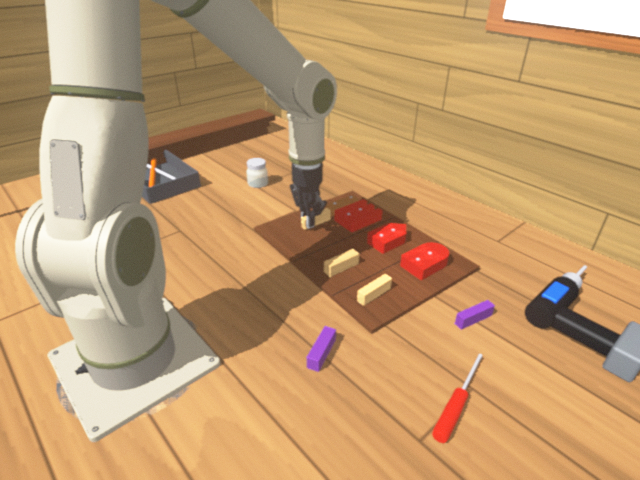

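In the board frame the packer's midline is at y = -9.25 mm and the target is -8.75 mm, so I'll shift 0.6 mm left. Then I'll lower it and insert part way.

{"name": "carry_out", "arguments": {
  "deltas": [
    [0, 0.004, 0.025, 0, -0.8],
    [-0.03, 0.004, 0.025, 0, -0.8],
    [-0.06, 0.004, 0.025, 0, -0.8],
    [-0.09, 0.004, 0.025, 0, -0.8],
    [-0.12, 0.004, 0.025, 0, -0.8],
    [-0.15, 0.004, 0.025, 0, -0.8],
    [-0.18, 0.004, 0.025, 0, -0.8],
    [-0.18, 0.004, 0.025, 0, -0.8]
  ]
}}

```text
clock: 6.25
position: [0.5443, 0.1138, 0.0395]
ee_rot: [0.042, 0.999, -0.0, 0.0]
ft_force: [0.3, -0.3, -0.8]
grip_width: 0.18
grasp_force: 29.4
```

The front is now about 18 mm past the mouth with no contact force, so it fits. I'll continue.

{"name": "carry_out", "arguments": {
  "deltas": [
    [-0.04, 0, 0, 0, -0.8],
    [-0.08, 0, 0, 0, -0.8],
    [-0.12, 0, 0, 0, -0.8],
    [-0.16, 0, 0, 0, -0.8],
    [-0.2, 0, 0, 0, -0.8],
    [-0.2, 0, 0, 0, -0.8]
  ]
}}

```text
clock: 7.0
position: [0.5744, 0.1113, 0.0396]
ee_rot: [0.042, 0.999, 0.0, 0.0]
ft_force: [1.1, -0.8, 0.3]
grip_width: 0.183
grasp_force: 29.4
```

{"name": "carry_out", "arguments": {
  "deltas": [
    [0, 0, 0.005, 0, -0.8],
    [0, 0, 0.005, 0, 0],
    [0, 0, 0.005, 0, 0],
    [0, 0, 0.005, 0, 0],
    [0.1, 0, 0, 0, 0],
    [0.2, 0, 0, 0, 0],
    [0.28, 0, 0, 0, 0],
    [0.28, 0, 0, 0, 0],
    [0.28, 0, 0, 0, -1],
    [0.28, 0, 0, 0, -1],
    [0.28, 0, 0, 0, -1],
    [0.28, 0, 0, 0, -1]
  ]
}}

```text
clock: 8.5
position: [0.5321, 0.1148, 0.0395]
ee_rot: [0.042, 0.999, -0.0, 0.0]
ft_force: [-0.3, 0.2, 0.3]
grip_width: 0.005
grasp_force: 0.0
```

```bash
cat >> h.py <<'E'
a=np.radians(-4.8); X=np.array([np.cos(a),np.sin(a)]); Y=np.array([-X[1],X[0]]); o=np.array([.5951,.1182])
def tcp():
    s=manip.get_obs(); d=s["position"][:2]-o; print("tcp gap frame",(d@X*1000).round(1),(d@Y*1000).round(1),s["position"][2].round(4),s["grip_width"],s["ft_force"].round(1),s["clock"])
E
python3 - <<'E'
from h import *
c=camera("wrist"); save(c,"w2"); tcp(); comps(c,.034,.05,60)
E
```

```text
tcp gap frame -62.5 -8.6 0.0395 -0.00499300610698251 [ 0.3  0.5 -0.6] 8.55
(array([523.6, 116.4,  27.2,   6. ,  84.8]), 2015) rgb [141. 141. 148.] z 0.0421
(array([565.3, 112.9,  14.8,   6. ,  -5.3]), 608) rgb [219. 190. 146.] z 0.0405
```

View pics/w2.png

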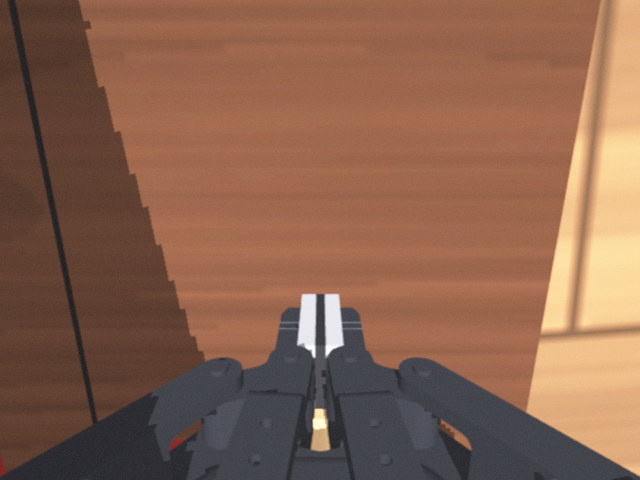

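The fingers are shut behind the packer, whose light end shows at (320,430). I'll push it gently, watching the force.

{"name": "carry_out", "arguments": {
  "deltas": [
    [-0.05, 0, 0, 0, -1],
    [-0.1, 0, 0, 0, -1],
    [-0.14, 0, 0, 0, -1],
    [-0.18, 0, 0, 0, -1],
    [-0.21, 0, 0, 0, -1],
    [-0.23, 0, 0, 0, -1],
    [-0.23, 0, 0, 0, -1]
  ]
}}

```text
clock: 9.43
position: [0.5665, 0.112, 0.0395]
ee_rot: [0.042, 0.999, 0.0, 0.0]
ft_force: [-0.2, 0.3, -0.5]
grip_width: 0.002
grasp_force: 0.0
```

{"name": "carry_out", "arguments": {
  "deltas": [
    [-0.01, 0, 0, 0, -1],
    [-0.02, 0, 0, 0, -1],
    [-0.025, 0, 0, 0, -1]
  ]
}}

```text
clock: 9.8
position: [0.5702, 0.1117, 0.0396]
ee_rot: [0.042, 0.999, 0.0, -0.0]
ft_force: [-0.1, 0.6, 0.4]
grip_width: 0.002
grasp_force: 0.2
```

```bash
python3 - <<'E'
from h import *
tcp()
E
```

```text
tcp gap frame -24.3 -8.6 0.0396 0.0016651024626552493 [-0.1  0.6  0.4] 9.8
```

{"name": "carry_out", "arguments": {
  "deltas": [
    [-0.01, 0, 0, 0, -1],
    [-0.02, 0, 0, 0, -1],
    [-0.02, 0, 0, 0, -1]
  ]
}}

```text
clock: 10.18
position: [0.5725, 0.1116, 0.0394]
ee_rot: [0.042, 0.999, 0.0, -0.001]
ft_force: [-4.3, 0.4, 4.4]
grip_width: 0.0
grasp_force: 2.5
```

{"name": "carry_out", "arguments": {
  "deltas": [
    [-0.005, 0, 0, 0, -1],
    [-0.01, 0, 0, 0, -1],
    [-0.01, 0, 0, 0, -1]
  ]
}}

```text
clock: 10.55
position: [0.5726, 0.1116, 0.0392]
ee_rot: [0.042, 0.999, 0.0, -0.002]
ft_force: [-12.7, 0.4, 8.8]
grip_width: -0.004
grasp_force: 6.2
```

It has stalled against the lip at 13 N. I'll back off, rise and check.

{"name": "carry_out", "arguments": {
  "deltas": [
    [0.1, 0, 0, 0, -1],
    [0.25, 0, 0, 0, -1],
    [0.3, 0, -0.3, 0, -1],
    [0.35, 0, -0.65, 0, -1],
    [0.4, -0.1, -1, 0, -1],
    [0.6, -0.3, -1, 0, -1],
    [0.6, -0.3, -1, 0, -1],
    [0.6, -0.3, -1, 0, -1]
  ]
}}

```text
clock: 11.55
position: [0.4816, 0.0744, 0.1897]
ee_rot: [0.042, 0.999, 0.0, 0.0]
ft_force: [0.5, 0.2, -0.2]
grip_width: 0.0
grasp_force: 0.0
```

```bash
python3 - <<'E'
from h import *
for n in ("wrist","top"):
    c=camera(n); save(c,"f_"+n); print(n); comps(c,.034,.055,60)
    P=cloud(c); im=c["img"].astype(int)
    g=np.stack([(P[...,:2]-o)@X,(P[...,:2]-o)@Y],-1)*1000
    # packer top: exposed part in front of the mouth
    m=(np.abs(P[...,2]-.041)<.004)&(g[...,0]<-3)&(g[...,0]>-45)&(np.abs(g[...,1]+9)<14)
    print("protruding x,y range",g[m].min(0).round(1) if m.any() else None,g[m].max(0).round(1) if m.any() else None,m.sum())
tcp()
E
```

```text
wrist
(array([466.2, -63. ,  84.3,  25.3,  -5.7]), 4951) rgb [192. 157. 116.] z 0.0405
(array([590.7, 114.3,  25. ,  14. ,  34.3]), 424) rgb [245. 226. 180.] z 0.0401
(array([ 625.7, -167.9,  112.7,   42.5,  -16.5]), 4904) rgb [240.  85.  80.] z 0.0404
(array([588.5, -69.8,  71.4,  34.2, -63.9]), 2392) rgb [156.  50.  47.] z 0.0404
(array([650.7,  61.2,  41.3,  13.6,  -5.7]), 598) rgb [157.  61.  60.] z 0.0407
(array([647.7, -47.7,  33.8,   9.4, -57.2]), 288) rgb [150.  48.  46.] z 0.0405
protruding x,y range [-11.5 -15.7] [-3.  0.] 232
top
(array([639.5,  44. , 107.3,  49.2,  -4.5]), 755) rgb [103.  25.  23.] z 0.0412
(array([629.8, -66.5, 105.7,  59.9,  -4.9]), 1048) rgb [92. 22. 20.] z 0.0414
(array([ 622.5, -185.8,  111.4,   68.9,   -4. ]), 1372) rgb [205.  49.  45.] z 0.0413
(array([463.5, -64.5,  84.9,  23.7,  -5.9]), 423) rgb [118.  93.  62.] z 0.0415
(array([ 451. , -177.9,   84.4,   20.5,   -1. ]), 375) rgb [230. 198. 138.] z 0.0415
protruding x,y range None None 0
tcp gap frame -109.5 -52.9 0.1894 0.0018644355217194166 [ 0.4 -0.2 -0.7] 11.65
```

View pics/f_wrist.png

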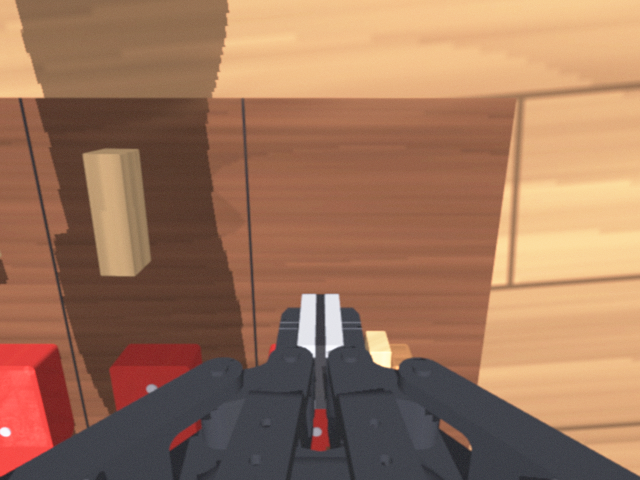

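The packer's end (378,345) sticks out 11.5 mm from the mouth (12 mm expected). It is flat, with its top at the same height as the blocks, and it stalled on the lip. The other two packers haven't moved, so I'll hand in.

```bash
python3 -c "
from h import *
print(ticket.hand_in())"
```

```text
the job is handed in; nothing more can be done
None
```

The thin (16 mm) packer is in the gap, pushed home against the lip and sticking out 11.5 mm (12 mm expected), and the job is handed in. I chose it by measuring the gap at 17.5 mm, so I never tried the two thicker packers, which stayed where they lay; the arm went near neither the jar nor the screwdriver, and the hand-in returned no verdict.

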